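# Find the stiff call button and slide it into the repair bay

## Task

Test the three call buttons one after the other, starting with the one on the robot's left, then the middle one, then the one on its right: press each key straight down until it clicks, and feel which one needs far more force than the other two. Then slide that stiff one along the counter, without lifting it, into the low open-fronted metal bay, fully home against the bay's back wall. Leave the other two call buttons where they stand and do not disturb the other things on the counter.

Things in the scene. Friction and masses are not known exactly. Their poses are not given: they have to be found in the camera images.
- call_a: patient call button, one of three that look alike, side by side 130 to 280 mm apart along y (left is +y): round white plastic body 80 mm across, 35 mm high, loose, 0.2 to 0.45 kg, too wide for most grippers; round grey key 50 mm across in the middle of its top, key top 48 mm above the counter when up, 38 mm fully down. Origin: centre of its underside; z up
- call_b: patient call button, one of three that look alike, side by side 130 to 280 mm apart along y (left is +y): round white plastic body 80 mm across, 35 mm high, loose, 0.2 to 0.45 kg, too wide for most grippers; round grey key 50 mm across in the middle of its top, key top 48 mm above the counter when up, 38 mm fully down. Origin: centre of its underside; z up
- call_c: patient call button, one of three that look alike, side by side 130 to 280 mm apart along y (left is +y): round white plastic body 80 mm across, 35 mm high, loose, 0.2 to 0.45 kg, too wide for most grippers; round grey key 50 mm across in the middle of its top, key top 48 mm above the counter when up, 38 mm fully down. Origin: centre of its underside; z up
- key_a (a joint): sprung key of call_a: 0 up, 0.010 m fully down against its stop; it clicks 8 mm down and springs back when let go. Force grows evenly as it goes down: on the two sound buttons from 1.6 N to 4 N, on the stiff one from 5 N to 12 N (which is which is not told: feel it)
- key_b (a joint): sprung key of call_b: 0 up, 0.010 m fully down against its stop; it clicks 8 mm down and springs back when let go. Force grows evenly as it goes down: on the two sound buttons from 1.6 N to 4 N, on the stiff one from 5 N to 12 N (which is which is not told: feel it)
- key_c (a joint): sprung key of call_c: 0 up, 0.010 m fully down against its stop; it clicks 8 mm down and springs back when let go. Force grows evenly as it goes down: on the two sound buttons from 1.6 N to 4 N, on the stiff one from 5 N to 12 N (which is which is not told: feel it)
- bay: repair bay: U of bare sheet metal fixed on the counter, walls 22 mm high, 6 mm thick, no floor. Origin on the counter where a call button's centre lies when fully home. +x points inward: back wall's inner face at x = 40 mm; side walls' inner faces at y = +-50 mm, out to x = -15 mm, then lips flared out to x = -34 mm, about 138 mm apart at the tips. Mouth faces -x, roughly to the robot
- dropper: small closed amber bottle with white cap, 34 mm across, 75 mm high, loose; origin at the centre of its underside. Leave alone
- gloves: glove carton 120 x 235 x 70 mm (x, y, z), white and orange, loose, origin at the centre of its underside. Leave alone
- dish: steel kidney dish about 75 x 190 x 40 mm (x, y, z), resting on the glove carton; origin near the centre of its underside. Leave alone
- nebcup: clear plastic nebuliser cup, 44 mm across, 50 mm high, loose, origin at the centre of its underside. Leave alone
Things that resemble listed ones, but are neither listed nor needed, are in the scene too. What is shaped like the call_c but yellow is not meant. What is shaped like the call_a but red is not meant.

How it is judged:
By the outcome, as a careful person would: the job done as asked, in the order asked, and still so for the second after the job is handed in, with the robot touching nothing.
It also fails if it takes over 72 s, if anything falls off the work surface, if the arm or the gripper's body presses on something with over 40 N, if the wrist force passes 120 N, or if a joint passes its speed limit or range.

## Robot

A 6-joint arm with a two-finger parallel gripper is mounted at the origin on the work surface. World frame = base frame: x ahead of the robot, y to its left, z up, the work surface at z = 0. Lengths are in m, angles in rad, forces in N, time in s.
With the tool pointing down it reaches from about 0.275 to 0.85 m from the base axis. Payload 5.2 kg.
Tool frame: the origin (TCP) lies midway between the tips of the shut fingers; the grasp point (between the pads) lies 19 mm behind it; z points along the fingers, y is the line along which they close (so a half turn about z gives the same grasp; the last joint's range is limited). The gripper opens to 85 mm and grips with 20 to 120 N. Pads are 22 mm wide; open, the fingers measure 114 mm over their backs; the gripper's body (76 mm by 85 mm) begins 54 mm behind the grasp point. The pads swing forward as they close: fully open they stand 13 mm farther back than shut.
Start: joints at [-1.396, 0.259, 1.535, -0, 1.348, -0.203], TCP at [0.203, -0.511, 0.231] pointing down, gripper open.
Joint ranges: [-3.14, 3.14], [-0.91, 2.08], [0.19, 2.58], [-1.22, 4.36], [0.22, 2.71], [-3.12, 3.12]. Speed limits (rad/s): [2.57, 2.57, 3.14, 3.14, 3.14, 3.14].

## Interface

Orientations are given as a rotation vector (axis times angle).
In Python, from plant import sensors, vision, env, nets gives the robot as it stands. The module is installed in compiled form; this text tells all that it offers.
- The arm moves only by the tool play_rows, never from a script. Its argument "rows" is a list of rows, each an object with "slide": the shift along the tool's x, y, z each as a share of 0.02 m, from -1 to 1, a list of three; "angular": the turn, a rotation vector about the tool's x, y, z each as a share of 0.1 rad, from -1 to 1, a list of three; "grip": the opening, from -1 (shut) to 1 (fully open). In form: [{"slide": [dx, dy, dz], "angular": [rx, ry, rz], "grip": grip}, ...]. A call has 1 to 8 rows; each row shifts and turns the commanded pose from where the row before left it, along the tool's axes as they then stand; what a row does not reach is not made up. A row lasts 1/12 s, in which the tool goes at most 41.7 mm and 7.16 degrees, less where a joint would pass 70% of its speed; a pose out of reach is approached as far as the arm can. A call with a number of a shift or a turn outside -1 to 1 is refused whole. A call with a gripper value outside its range is refused whole. The fingers move at their own pace and stop on an object; "grip_force" is the grip in N (left out, the last holds). Time passes only in rows, so rows that do not move let the fingers close. It gives the time, the measured TCP pose, the force, the opening and the grip force at its end, in the units of the state.
- sensors.observe(): the state, without advancing time (a new reading comes with each control period).
- vision.capture(name): name is "scene" or "top"; returns the picture (420x560x3 uint8, red, green, blue); there is no depth.
- vision.calibration(name): a dict with "fov_y" (degrees; the focal length in pixels is half the picture's height over the tangent of half this angle, whatever the lens; pixels are square), "cx", "cy" (the principal point, pixels), "k1" (the pictures are not rectified: a ray, as slopes to the right and down, at radius r is drawn at 1 + k1 r^2 times it, then the intrinsics apply), "rvec" (rotation vector, rad) and "tvec" (3), from world to camera coordinates, as OpenCV has them. Camera axes: x right, y down, z forward; pixel columns grow to the right and rows downward; lengths in m; the calibration is good to about 2 mm. A picture is of the moment at which its call begins. calibration takes no time and is no camera call.
- env.sign_off(): hands the job in; it is judged then, once.
Trained networks look in the newest picture that a camera, given by its name, has taken for a name from the list of things; names that differ only in an ending like _2 or _b are one class to them, and where a whole thing is asked for, a point or a joint stands for the part that bears it (a point fixed in the world has none). Each returns a list of dicts, best first, with "score" (0 to 1); they miss things now and then, are a little off and sometimes report something else, mostly with a low value. They report only what shows in the picture. A call takes as long as a camera call. They do not tell look-alikes from the thing itself.
- nets.spot_in(camera, thing): "location" ([column, row] in pixels, amid what is visible of it).
- nets.silhouettes(camera, thing): "pixels" (420x560 bool, what is visible of it) and "location" ([column, row] in pixels, amid what is visible of it).
The state is a dict: "clock": time; "joint_positions": joint angles; "joint_vel": joint speeds; "effort": joint torques, N m; "eef_pos": TCP position; "tcp_rot": TCP orientation; "wrist_force": force on the tool from outside, world axes, zero at the start; "torque": the same for the moment, N m; "grip_width": opening from 0.0 (shut) to 1.0 (fully open); "grasp_force": force on a finger pad.
Only numpy, scipy, OpenCV 4.12 (cv2) and the standard library are available. Lean on these libraries where they do the work, as an engineer would, in place of code of your own. Each camera call takes 0.05 s, during which the arm holds its last target. There are 200 camera calls.

## Working session

There is one attempt and no reset: what is moved stays moved. The work goes in short steps, Python scripts to look and compute and a tool call to move; the robot and the scene stay as the last step left them, time stands still between calls to the robot, and variables do not carry over. Pictures are saved under pics/ and viewed, at most 10 in all, crops included, and the job is handed in when it is done.

Besides the shell and the picture viewer there is one more tool, called as a command line: name --argument value ..., lists and objects as JSON in quotes. play_rows: Moves the arm, as the interface text tells. Shift numbers are shares of 0.02 m and turn numbers shares of 0.1 rad, none past 1 either way. Its arguments: {"type":"object","properties":{"rows":{"type":"array"},"grip_force":{"type":"number"}},"required":["rows"]}

```bash
mkdir -p pics; cat > h.py <<'E'
import numpy as np, cv2
from plant import sensors, vision, env, nets
def ray(cam,uv):
    c=vision.calibration(cam); f=210/np.tan(np.radians(c["fov_y"])/2)
    d=(np.array(uv,float)-[c["cx"],c["cy"]])/f
    rd=np.hypot(*d); r=rd
    for _ in range(50): r=rd/(1+c["k1"]*r*r)
    s=d*(r/rd if rd>0 else 1)
    R=cv2.Rodrigues(np.array(c["rvec"],float))[0]; t=np.array(c["tvec"],float)
    return -R.T@t, R.T@np.array([s[0],s[1],1])
def onz(cam,uv,z):
    o,d=ray(cam,uv); return (o+d*(z-o[2])/d[2])
def proj(cam,p):
    c=vision.calibration(cam); f=210/np.tan(np.radians(c["fov_y"])/2)
    R=cv2.Rodrigues(np.array(c["rvec"],float))[0]; q=R@np.array(p,float)+np.array(c["tvec"],float)
    s=q[:2]/q[2]; s=s*(1+c["k1"]*(s@s)); return s*f+[c["cx"],c["cy"]]
def save(cam,name):
    im=vision.capture(cam); cv2.imwrite(f"pics/{name}.png",im[:,:,::-1]); return im
E
python3 - <<'E'
from h import *
np.set_printoptions(precision=3,suppress=True)
a=save("top","top0"); b=save("scene","scene0")
cv2.imwrite("pics/both0.png",cv2.resize(np.vstack([a,b])[:,:,::-1],(400,600)))
for cam in("top","scene"):
    print(cam,ray(cam,(280,210)))
    for n,z in(("call_a",.02),("bay",.02),("dropper",.04),("gloves",.07),("dish",.09),("nebcup",.03)):
        for r in nets.spot_in(cam,n): print(n,np.array(r["location"]),round(r["score"],2),onz(cam,r["location"],z))
s=sensors.observe();print(s)
E
```

```text
top (array([0.283, 0.057, 1.509]), array([ 0.202, -0.012, -0.979]))
call_a [287.6 260.1] 0.86 [0.444 0.017 0.02 ]
call_a [371.3 241. ] 0.82 [ 0.501 -0.225  0.02 ]
call_a [224.8 203.7] 0.7 [0.608 0.2   0.02 ]
call_a [325.3 295.9] 0.69 [ 0.344 -0.09   0.02 ]
call_a [232.9 245.7] 0.66 [0.484 0.174 0.02 ]
bay [313.  181.3] 0.63 [ 0.677 -0.057  0.02 ]
bay [124.2 188.8] 0.42 [0.65  0.498 0.02 ]
bay [426.3 195.9] 0.3 [ 0.637 -0.391  0.02 ]
dropper [425.3 194.7] 0.48 [ 0.635 -0.382  0.04 ]
gloves [147.4 198.7] 0.76 [0.609 0.416 0.07 ]
gloves [375.9 241.7] 0.25 [ 0.492 -0.228  0.07 ]
gloves [289.1 259.9] 0.23 [0.439 0.014 0.07 ]
dish [126.1 188.4] 0.55 [0.634 0.472 0.09 ]
nebcup [216.2 156.8] 0.59 [0.747 0.229 0.03 ]
scene (array([ 1.41 , -0.713,  0.774]), array([-0.647,  0.561, -0.516]))
call_a [299.4 205.2] 0.97 [0.482 0.163 0.02 ]
call_a [243.7 218.1] 0.96 [0.431 0.008 0.02 ]
call_a [191.3 217.2] 0.67 [ 0.333 -0.093  0.02 ]
call_a [338.  218.5] 0.6 [0.601 0.192 0.02 ]
call_a [182.7 268.5] 0.57 [ 0.511 -0.234  0.02 ]
bay [295. 274.] 0.58 [ 0.699 -0.054  0.02 ]
bay [299.1 195.3] 0.25 [0.441 0.2   0.02 ]
dropper [153.2 322.4] 0.88 [ 0.646 -0.389  0.04 ]
gloves [420.2 191.2] 0.73 [0.709 0.4   0.07 ]
gloves [416.1 168.5] 0.16 [0.618 0.504 0.07 ]
dish [413.8 169.5] 0.82 [0.64  0.459 0.09 ]
dish [423.7 192.2] 0.26 [0.738 0.371 0.09 ]
nebcup [391.6 233.7] 0.66 [0.752 0.227 0.03 ]
{'clock': 0.7, 'joint_positions': array([-1.396,  0.259,  1.535,  0.   ,  1.348, -0.203]), 'joint_vel': array([-0.   ,  0.001,  0.001,  0.   ,  0.   , -0.001]), 'effort': array([ -0.   , -44.578, -29.084,  -0.   ,   0.001,   0.   ]), 'eef_pos': array([ 0.203, -0.511,  0.231]), 'tcp_rot': array([3.086, 0.59 , 0.   ]), 'wrist_force': array([-0.24 ,  0.207,  0.262]), 'torque': array([-0.034,  0.004,  0.052]), 'grasp_force': 0.0, 'grip_width': 0.9987257971709772}
```

View pics/top0.png

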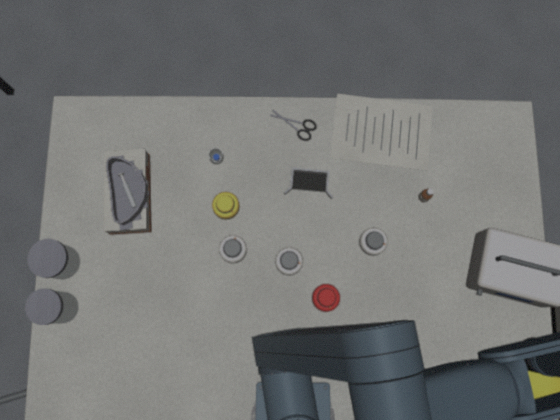

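View pics/scene0.png

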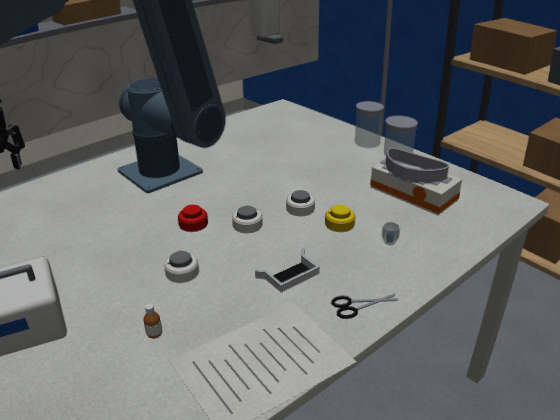

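Candidates in the top picture: white (232,248) left, white (289,260) middle, white (373,240) right. Yellow (225,205) and red (326,297) are look-alikes and are excluded. The bay is at (310,182) with its mouth towards the robot. The brown bottle (425,195), cup (216,157) and carton with dish (128,190) are to be left alone.

```bash
python3 - <<'E'
from h import *
from scipy.optimize import minimize
np.set_printoptions(precision=4,suppress=True)
ims={c:cv2.imread(f"pics/{c}0.png") for c in("top","scene")}
# grey key discs: silhouettes centroid of whole + key segmentation
for cam in ("top","scene"):
    if cam=="top": vision.capture(cam)
    else: vision.capture(cam)
    g=ims[cam].astype(int); gray=g.mean(2); sat=g.max(2)-g.min(2)
    for r in nets.silhouettes(cam,"call_a"):
        m=r["pixels"]; 
        if m.sum()<50 or np.median(sat[m])>60: continue
        v=gray[m]; th,_=cv2.threshold(v.astype(np.uint8).reshape(-1,1),0,255,cv2.THRESH_OTSU)
        k=(m&(gray<th)).astype(np.uint8); k=cv2.morphologyEx(k,cv2.MORPH_OPEN,np.ones((3,3)))
        n,l,st,ce=cv2.connectedComponentsWithStats(k); i=1+np.argmax(st[1:,4])
        ys,xs=np.nonzero(m)
        print(cam,round(r["score"],2),"body",onz(cam,(xs.mean(),ys.mean()),.025),"key",ce[i],st[i,4],onz(cam,ce[i],.046))
# bay overlay guess: init pose
W=[(-.034,.069),(-.015,.05),(.04,.05),(.04,-.05),(-.015,-.05),(-.034,-.069)]
P=(0.688,-0.055,-0.04)
crop={"top":(270,160,80,50),"scene":(245,235,90,65)}
out=[]
for cam,(x,y,w,h) in crop.items():
    s=6; im=cv2.resize(ims[cam][y:y+h,x:x+w],None,fx=s,fy=s,interpolation=cv2.INTER_CUBIC)
    c,sn=np.cos(P[2]),np.sin(P[2])
    pts=[proj(cam,(P[0]+c*a-sn*b,P[1]+sn*a+c*b,.022)) for a,b in W]
    q=np.array([((p-[x,y])+.5)*s for p in pts]).astype(int)
    im2=im.copy(); cv2.polylines(im2,[q],False,(0,0,255),1); o=np.zeros((400,560,3),np.uint8); o[:im2.shape[0],:im2.shape[1]]=im2; out.append(o[:h*s])
    print(cam,np.array(pts))
big=ims["top"][130:320,190:420]
cv2.imwrite("pics/bay1.png",np.vstack(out)[:600])
cv2.imwrite("pics/crop1.png",cv2.resize(big,None,fx=3,fy=3,interpolation=cv2.INTER_CUBIC))
E
python3 -c "
import cv2;a=cv2.imread('pics/bay1.png');print(a.shape)"
```

```text
top 0.97 body [0.4741 0.1742 0.025 ] key [232.1031 247.9828] 291 [0.4744 0.174  0.046 ]
top 0.76 body [0.4411 0.0124 0.025 ] key [288.8488 260.0893] 291 [0.4416 0.0139 0.046 ]
top 0.66 body [ 0.4991 -0.2271  0.025 ] key [374.0473 240.3782] 275 [ 0.4994 -0.2275  0.046 ]
top 0.5 body [0.6432 0.49   0.025 ] key [112.5227 181.9773] 220 [0.6638 0.5264 0.046 ]
scene 0.73 body [0.4809 0.1668 0.025 ] key [299.9152 210.1875] 224 [0.5332 0.1165 0.046 ]
scene 0.66 body [0.4508 0.0063 0.025 ] key [247.1522 227.0826] 230 [ 0.5044 -0.0364  0.046 ]
top [[288.3599 187.7121]
 [295.0973 181.7506]
 [295.8461 163.7751]
 [329.5879 165.4019]
 [329.0834 183.386 ]
 [335.3739 189.9729]]
scene [[304.1708 253.3105]
 [303.3972 259.9664]
 [319.2186 270.9352]
 [285.393  288.8429]
 [269.8606 276.8529]
 [258.0358 276.1574]]
(600, 560, 3)
```

View pics/crop1.png

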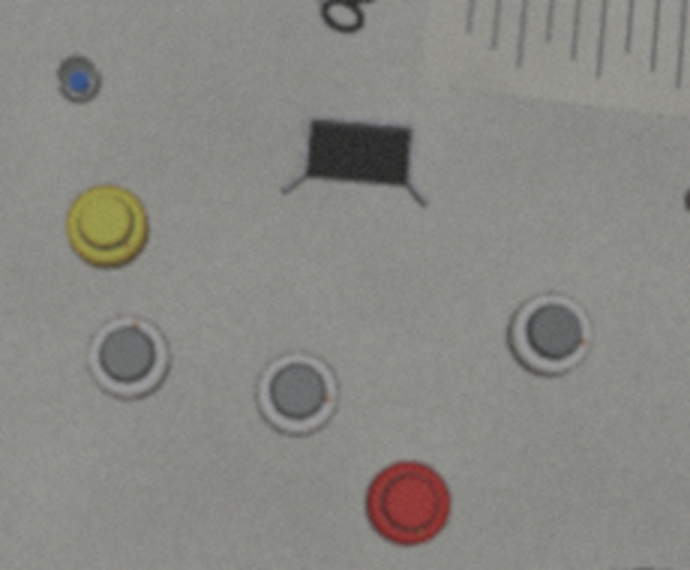

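View pics/bay1.png

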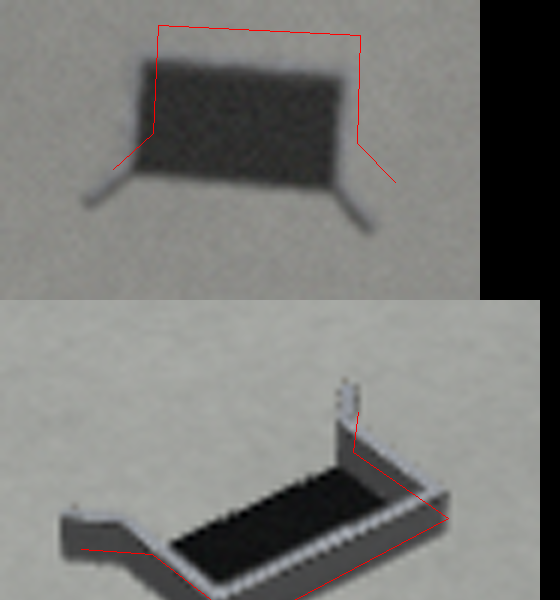

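The crop shows three white buttons with grey keys, with yellow and red set apart. The bay guess is about 18 mm off, so I'll fit it from the dark floor corners.

```bash
python3 - <<'E'
from h import *
from scipy.optimize import least_squares
np.set_printoptions(precision=4,suppress=True)
top=[((293.3,169.8),(.04,.05,0)),((326.2,172.5),(.04,-.05,0)),((325,190.7),(-.015,-.05,0)),((292,188.2),(-.015,.05,0))]
# scene: offsets 245,235, drawn below 300px
S=lambda x,y:(245+x/6-.5,235+(y-300)/6-.5)
sc=[(S(338,425),(-.015,.05,.022)),(S(430,492),(.04,.05,.022)),(S(220,585),(.04,-.05,.022))]
def f(P,data):
    c,s=np.cos(P[2]),np.sin(P[2]); r=[]
    for cam,d in data:
        for uv,(a,b,z) in d: r+=list(proj(cam,(P[0]+c*a-s*b,P[1]+s*a+c*b,z))-uv)
    return r
for data in([("top",top)],[("scene",sc)],[("top",top),("scene",sc)]):
    o=least_squares(f,(.67,-.05,0),args=(data,));print(o.x,o.fun)
E
```

```text
[ 0.6733 -0.0463 -0.0714] [-0.211   0.3042  0.1822  0.2166  0.279  -0.1918 -0.2502 -0.3276]
[ 0.6678 -0.0459 -0.088 ] [ 0.3901 -0.2914 -0.2507 -0.3364 -0.1247  0.5669]
[ 0.6709 -0.0468 -0.075 ] [ 0.0111  1.0242  0.4063  1.0552  0.4364  0.6534 -0.0945  0.3973  0.7649
  0.3539  0.3972  0.2327  0.8473  1.4776]
```

play_rows --rows '[{"slide":[0,-1,0],"angular":[0,0,1],"grip":-1},{"slide":[0.3,-1,0],"angular":[0,0,1],"grip":-1},{"slide":[0.3,-1,0],"angular":[0,0,1],"grip":-1},{"slide":[0.3,-1,0],"angular":[0,0,0.78],"grip":-1},{"slide":[0.5,-1,0],"angular":[0,0,0],"grip":-1},{"slide":[0.5,-1,0],"angular":[0,0,0],"grip":-1},{"slide":[0.5,-1,0],"angular":[0,0,0],"grip":-1},{"slide":[0.5,-1,0],"angular":[0,0,0],"grip":-1}]'

```text
clock: 1.57
eef_pos: [0.2429, -0.3496, 0.2314]
tcp_rot: [3.141, -0.001, 0.0]
wrist_force: [-0.4, -0.6, -0.7]
grip_width: -0.004
grasp_force: 0.0
```

play_rows --rows '[{"slide":[0.5,-1,0],"angular":[0,0,0],"grip":-1},{"slide":[0.5,-1,0],"angular":[0,0,0],"grip":-1},{"slide":[0.5,-1,0],"angular":[0,0,0],"grip":-1},{"slide":[0.5,-1,0],"angular":[0,0,0],"grip":-1},{"slide":[0.5,-1,0],"angular":[0,0,0],"grip":-1},{"slide":[0.5,-1,0],"angular":[0,0,0],"grip":-1},{"slide":[0.5,-1,0],"angular":[0,0,0],"grip":-1},{"slide":[0.5,-1,0],"angular":[0,0,0],"grip":-1}]'

```text
clock: 2.23
eef_pos: [0.323, -0.1896, 0.2315]
tcp_rot: [3.141, -0.001, 0.001]
wrist_force: [-0.0, -0.8, -0.3]
grip_width: 0.002
grasp_force: 0.0
```

play_rows --rows '[{"slide":[0.5,-1,0],"angular":[0,0,0],"grip":-1},{"slide":[0.5,-1,0],"angular":[0,0,0],"grip":-1},{"slide":[0.5,-1,0.3],"angular":[0,0,0],"grip":-1},{"slide":[0.5,-1,0.3],"angular":[0,0,0],"grip":-1},{"slide":[0.5,-1,0.3],"angular":[0,0,0],"grip":-1},{"slide":[0.5,-1,0.3],"angular":[0,0,0],"grip":-1},{"slide":[0.5,-1,0.3],"angular":[0,0,0],"grip":-1},{"slide":[0.5,-1,0.3],"angular":[0,0,0],"grip":-1}]'

```text
clock: 2.9
eef_pos: [0.4031, -0.0296, 0.1952]
tcp_rot: [3.141, -0.0, 0.001]
wrist_force: [0.4, -0.5, -0.0]
grip_width: -0.002
grasp_force: 0.0
```

play_rows --rows '[{"slide":[0.4,-1,0.3],"angular":[0,0,0],"grip":-1},{"slide":[0.4,-1,0.3],"angular":[0,0,0],"grip":-1},{"slide":[0.4,-1,0.3],"angular":[0,0,0],"grip":-1},{"slide":[0.4,-1,0.3],"angular":[0,0,0],"grip":-1},{"slide":[0.4,-1,0.3],"angular":[0,0,0],"grip":-1},{"slide":[0.4,-1,0.3],"angular":[0,0,0],"grip":-1},{"slide":[0.4,-1,0.3],"angular":[0,0,0],"grip":-1},{"slide":[0.4,-1,0.3],"angular":[0,0,0],"grip":-1}]'

```text
clock: 3.57
eef_pos: [0.4671, 0.1305, 0.1471]
tcp_rot: [3.142, -0.0, 0.001]
wrist_force: [0.4, -0.2, 0.2]
grip_width: 0.001
grasp_force: 0.0
```

play_rows --rows '[{"slide":[0.2,-1,0.6],"angular":[0,0,0],"grip":-1},{"slide":[0.17,-1,0.7],"angular":[0,0,0],"grip":-1},{"slide":[0,-0.2,0.8],"angular":[0,0,0],"grip":-1},{"slide":[0,0,0.8],"angular":[0,0,0],"grip":-1},{"slide":[0,0,0.5],"angular":[0,0,0],"grip":-1},{"slide":[0,0,0],"angular":[0,0,0],"grip":-1}]'

```text
clock: 4.07
eef_pos: [0.4725, 0.1732, 0.0773]
tcp_rot: [3.141, 0.0, -0.007]
wrist_force: [-0.6, -0.4, 0.2]
grip_width: 0.002
grasp_force: 0.0
```

play_rows --rows '[{"slide":[0,0,0.7],"angular":[0,0,0],"grip":-1},{"slide":[0,0,0.65],"angular":[0,0,0],"grip":-1},{"slide":[0,0,0.15],"angular":[0,0,0],"grip":-1},{"slide":[0,0,0.15],"angular":[0,0,0],"grip":-1},{"slide":[0,0,0.15],"angular":[0,0,0],"grip":-1},{"slide":[0,0,0.13],"angular":[0,0,0],"grip":-1},{"slide":[0,0,0],"angular":[0,0,0],"grip":-1},{"slide":[0,0,0],"angular":[0,0,0],"grip":-1}]'

```text
clock: 4.73
eef_pos: [0.4744, 0.1732, 0.0412]
tcp_rot: [3.141, -0.0, 0.001]
wrist_force: [-0.8, -2.3, 3.3]
grip_width: 0.0
grasp_force: 1.5
```

play_rows --rows '[{"slide":[0,0,0.08],"angular":[0,0,0],"grip":-1},{"slide":[0,0,0.06],"angular":[0,0,0],"grip":-1},{"slide":[0,0,0],"angular":[0,0,0],"grip":-1}]'

```text
clock: 4.98
eef_pos: [0.4745, 0.1733, 0.0381]
tcp_rot: [3.142, -0.0, 0.001]
wrist_force: [-0.5, -2.4, 3.4]
grip_width: 0.001
grasp_force: 1.8
```

play_rows --rows '[{"slide":[0,0,0.05],"angular":[0,0,0],"grip":-1},{"slide":[0,0,0],"angular":[0,0,0],"grip":-1}]'

```text
clock: 5.15
eef_pos: [0.4746, 0.1733, 0.0379]
tcp_rot: [3.141, 0.0, 0.002]
wrist_force: [-3.1, -3.2, 11.7]
grip_width: -0.001
grasp_force: 5.6
```

play_rows --rows '[{"slide":[0,0,-0.5],"angular":[0,0,0],"grip":-1},{"slide":[0,0,-1],"angular":[0,0,0],"grip":-1},{"slide":[0,0,-0.6],"angular":[0,0,0],"grip":-1},{"slide":[-0.2,1,0],"angular":[0,0,0],"grip":-1},{"slide":[-0.2,1,0],"angular":[0,0,0],"grip":-1},{"slide":[-0.2,1,0],"angular":[0,0,0],"grip":-1},{"slide":[-0.2,1,0],"angular":[0,0,0],"grip":-1},{"slide":[-0.2,1,0],"angular":[0,0,0],"grip":-1}]'

```text
clock: 5.82
eef_pos: [0.4541, 0.0729, 0.0791]
tcp_rot: [-3.141, -0.0, -0.001]
wrist_force: [0.1, -0.8, -0.4]
grip_width: -0.001
grasp_force: 0.0
```

play_rows --rows '[{"slide":[-0.2,1,0],"angular":[0,0,0],"grip":-1},{"slide":[-0.2,1,0],"angular":[0,0,0],"grip":-1},{"slide":[-0.25,0.96,0],"angular":[0,0,0],"grip":-1},{"slide":[0,0,0],"angular":[0,0,0],"grip":-1},{"slide":[0,0,0.5],"angular":[0,0,0],"grip":-1},{"slide":[0,0,0],"angular":[0,0,0],"grip":-1}]'

```text
clock: 6.32
eef_pos: [0.4406, 0.0145, 0.0682]
tcp_rot: [-3.141, 0.002, 0.002]
wrist_force: [-0.8, -0.4, -1.4]
grip_width: -0.0
grasp_force: 0.0
```

play_rows --rows '[{"slide":[0,0,0.5],"angular":[0,0,0],"grip":-1},{"slide":[0,0,0.4],"angular":[0,0,0],"grip":-1},{"slide":[0,0,0.15],"angular":[0,0,0],"grip":-1},{"slide":[0,0,0.15],"angular":[0,0,0],"grip":-1},{"slide":[0,0,0.15],"angular":[0,0,0],"grip":-1},{"slide":[0,0,0.1],"angular":[0,0,0],"grip":-1},{"slide":[0,0,0],"angular":[0,0,0],"grip":-1}]'

```text
clock: 6.9
eef_pos: [0.4408, 0.0146, 0.0397]
tcp_rot: [-3.141, 0.0, 0.001]
wrist_force: [-1.3, 2.5, 4.3]
grip_width: 0.003
grasp_force: 1.6
```

Sound again so far; I'll go to its stop to be sure it clicked.

play_rows --rows '[{"slide":[0,0,0.06],"angular":[0,0,0],"grip":-1},{"slide":[0,0,0.05],"angular":[0,0,0],"grip":-1},{"slide":[0,0,0],"angular":[0,0,0],"grip":-1}]'

```text
clock: 7.15
eef_pos: [0.4411, 0.0143, 0.038]
tcp_rot: [-3.141, 0.0, -0.0]
wrist_force: [-1.9, 2.9, 5.6]
grip_width: -0.001
grasp_force: 2.7
```

play_rows --rows '[{"slide":[0,0,-0.5],"angular":[0,0,0],"grip":-1},{"slide":[0,0,-1],"angular":[0,0,0],"grip":-1},{"slide":[0,0,-0.6],"angular":[0,0,0],"grip":-1},{"slide":[0.25,1,0],"angular":[0,0,0],"grip":-1},{"slide":[0.25,1,0],"angular":[0,0,0],"grip":-1},{"slide":[0.25,1,0],"angular":[0,0,0],"grip":-1},{"slide":[0.25,1,0],"angular":[0,0,0],"grip":-1},{"slide":[0.25,1,0],"angular":[0,0,0],"grip":-1}]'

```text
clock: 7.82
eef_pos: [0.4666, -0.0873, 0.0799]
tcp_rot: [3.141, -0.0, 0.002]
wrist_force: [-0.5, 0.9, -0.2]
grip_width: -0.003
grasp_force: 0.0
```

play_rows --rows '[{"slide":[0.25,1,0],"angular":[0,0,0],"grip":-1},{"slide":[0.25,1,0],"angular":[0,0,0],"grip":-1},{"slide":[0.25,1,0],"angular":[0,0,0],"grip":-1},{"slide":[0.25,1,0],"angular":[0,0,0],"grip":-1},{"slide":[0.25,1,0],"angular":[0,0,0],"grip":-1},{"slide":[0.25,1,0],"angular":[0,0,0],"grip":-1},{"slide":[0.18,1,0],"angular":[0,0,0],"grip":-1},{"slide":[0,0.1,0.5],"angular":[0,0,0],"grip":-1}]'

```text
clock: 8.48
eef_pos: [0.5022, -0.233, 0.0714]
tcp_rot: [3.136, -0.003, 0.009]
wrist_force: [0.9, -0.1, 0.1]
grip_width: -0.0
grasp_force: 0.0
```

play_rows --rows '[{"slide":[0,0,0],"angular":[0,0,0],"grip":-1},{"slide":[0,0,0],"angular":[0,0,0],"grip":-1}]'

```text
clock: 8.65
eef_pos: [0.4986, -0.227, 0.0686]
tcp_rot: [-3.14, 0.001, 0.003]
wrist_force: [-0.3, -0.2, -0.5]
grip_width: -0.003
grasp_force: 0.0
```

play_rows --rows '[{"slide":[0,0,0.5],"angular":[0,0,0],"grip":-1},{"slide":[0,0,0.4],"angular":[0,0,0],"grip":-1},{"slide":[0,0,0.15],"angular":[0,0,0],"grip":-1},{"slide":[0,0,0.15],"angular":[0,0,0],"grip":-1},{"slide":[0,0,0.15],"angular":[0,0,0],"grip":-1},{"slide":[0,0,0.1],"angular":[0,0,0],"grip":-1},{"slide":[0,0,0],"angular":[0,0,0],"grip":-1}]'

```text
clock: 9.23
eef_pos: [0.4989, -0.2265, 0.0408]
tcp_rot: [-3.14, -0.001, 0.003]
wrist_force: [-3.5, 4.0, 9.5]
grip_width: 0.003
grasp_force: 4.8
```

The right one is stiff (9.5 N at about 7 mm); I'll finish its click.

play_rows --rows '[{"slide":[0,0,0.08],"angular":[0,0,0],"grip":-1},{"slide":[0,0,0.08],"angular":[0,0,0],"grip":-1},{"slide":[0,0,0],"angular":[0,0,0],"grip":-1}]'

```text
clock: 9.48
eef_pos: [0.4989, -0.2265, 0.0382]
tcp_rot: [-3.14, -0.001, 0.002]
wrist_force: [-4.1, 4.6, 11.4]
grip_width: -0.001
grasp_force: 5.8
```

play_rows --rows '[{"slide":[0,0,-0.5],"angular":[0,0,0],"grip":-1},{"slide":[0,0,-1],"angular":[0,0,0],"grip":-1},{"slide":[0,0,-0.5],"angular":[0,0,0],"grip":1},{"slide":[0,0,0],"angular":[0,0,0],"grip":1},{"slide":[0,0,0],"angular":[0,0,0],"grip":1},{"slide":[0,0,0],"angular":[0,0,0],"grip":1},{"slide":[0,0,0],"angular":[0,0,0],"grip":1},{"slide":[0,0,0],"angular":[0,0,0],"grip":1}]' --grip_force 20

```text
clock: 10.15
eef_pos: [0.4991, -0.2275, 0.0765]
tcp_rot: [-3.14, 0.0, 0.002]
wrist_force: [-0.0, -0.0, 0.6]
grip_width: 0.844
grasp_force: 0.0
```

play_rows --rows '[{"slide":[0,0,0],"angular":[0,0,0],"grip":1},{"slide":[0,0,0],"angular":[0,0,0],"grip":1}]'

```text
clock: 10.32
eef_pos: [0.4994, -0.2277, 0.077]
tcp_rot: [-3.141, 0.0, 0.001]
wrist_force: [-0.7, 0.2, 0.6]
grip_width: 1.0
grasp_force: 0.0
```

```bash
python3 - <<'E'
from h import *
im=save("scene","s2"); s=sensors.observe(); print(s["eef_pos"],s["grip_width"],s["wrist_force"])
cv2.imwrite("pics/s2c.png",cv2.resize(im[180:330,100:340,::-1],None,fx=3,fy=3,interpolation=cv2.INTER_CUBIC))
E
```

```text
[ 0.4994802  -0.22779215  0.0771308 ] 0.9997991111552714 [ 0.25212871  0.28966293 -0.18698953]
```

View pics/s2c.png

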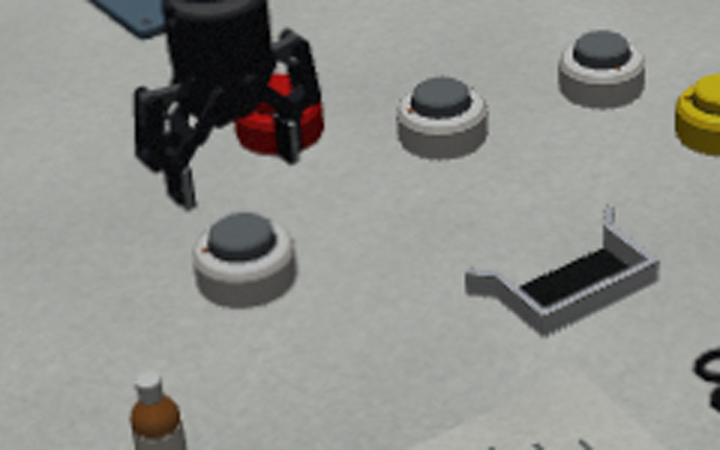

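The crop shows the stiff button at crop (243,255), under the open fingers (left and right pads at (185,190) and (290,140)). The others are standing untouched and the bay mouth is clear. I'll lower around the key and close on it.

play_rows --rows '[{"slide":[0,0,1],"angular":[0,0,0],"grip":1},{"slide":[0,0,0.8],"angular":[0,0,0],"grip":1},{"slide":[0,0,0.35],"angular":[0,0,0],"grip":1},{"slide":[0,0,0],"angular":[0,0,0],"grip":1},{"slide":[0,0,0],"angular":[0,0,0],"grip":0.4},{"slide":[0,0,0],"angular":[0,0,0],"grip":0.3},{"slide":[0,0,0],"angular":[0,0,0],"grip":0.3},{"slide":[0,0,0],"angular":[0,0,0],"grip":0.3}]' --grip_force 20

```text
clock: 11.03
eef_pos: [0.5002, -0.2282, 0.0354]
tcp_rot: [3.141, -0.0, 0.002]
wrist_force: [0.3, -0.4, -0.1]
grip_width: 0.646
grasp_force: 0.0
```

play_rows --rows '[{"slide":[0,0,0],"angular":[0,0,0],"grip":0},{"slide":[0,0,0],"angular":[0,0,0],"grip":0},{"slide":[0,0,0],"angular":[0,0,0],"grip":0},{"slide":[0,0,0],"angular":[0,0,0],"grip":0}]'

```text
clock: 11.37
eef_pos: [0.5004, -0.2287, 0.0353]
tcp_rot: [3.14, -0.0, 0.003]
wrist_force: [0.8, -3.7, 4.9]
grip_width: 0.571
grasp_force: 19.9
```

play_rows --rows '[{"slide":[0.15,-0.3,0],"angular":[0,0,0],"grip":0},{"slide":[0.3,-0.6,0],"angular":[0,0,0],"grip":0},{"slide":[0.3,-0.6,0],"angular":[0,0,0],"grip":0},{"slide":[0.3,-0.6,0],"angular":[0,0,0],"grip":0},{"slide":[0.3,-0.6,0],"angular":[0,0,0],"grip":0}]'

```text
clock: 11.78
eef_pos: [0.5266, -0.1745, 0.0348]
tcp_rot: [3.14, -0.0, -0.001]
wrist_force: [-2.2, -5.2, 5.1]
grip_width: 0.572
grasp_force: 20.1
```

```bash
python3 - <<'E'
from h import *
im=save("scene","s3"); s=sensors.observe(); print(s["eef_pos"],s["grip_width"],s["wrist_force"])
cv2.imwrite("pics/s3c.png",cv2.resize(im[180:330,100:340,::-1],None,fx=3,fy=3,interpolation=cv2.INTER_CUBIC))
E
```

```text
[ 0.52754785 -0.17226965  0.03488859] 0.5661177733107825 [-0.01823752 -1.89773741  5.46800117]
```

View pics/s3c.png

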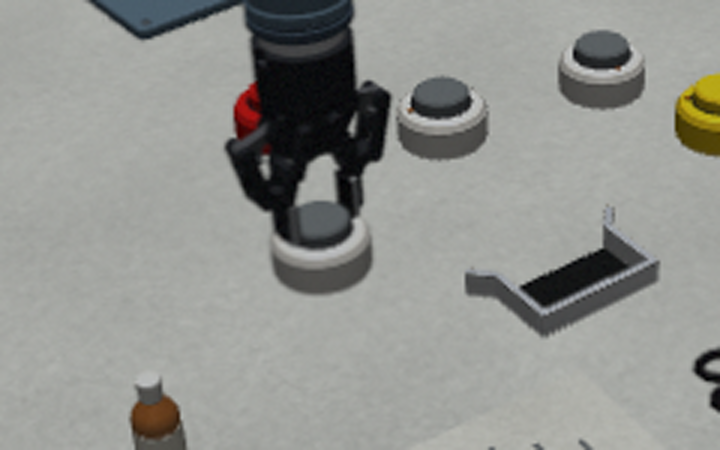

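The button has slid along with the gripper, flat on the counter, now at crop (320,245), clear of the middle one at (442,115). Continuing to the mouth.

play_rows --rows '[{"slide":[0.37,-0.83,0],"angular":[0,0,0],"grip":0},{"slide":[0.37,-0.83,0],"angular":[0,0,0],"grip":0},{"slide":[0.37,-0.83,0],"angular":[0,0,0],"grip":0},{"slide":[0.37,-0.83,0],"angular":[0,0,0],"grip":0},{"slide":[0.37,-0.83,0],"angular":[0,0,0],"grip":0},{"slide":[0.37,-0.83,0],"angular":[0,0,0],"grip":0},{"slide":[0.37,-0.83,0],"angular":[0,0,0],"grip":0},{"slide":[0.37,-0.8,0],"angular":[0,0,0],"grip":0}]'

```text
clock: 12.5
eef_pos: [0.5854, -0.0418, 0.0346]
tcp_rot: [3.14, 0.0, -0.002]
wrist_force: [-3.4, -6.1, 5.6]
grip_width: 0.573
grasp_force: 20.3
```

play_rows --rows '[{"slide":[0,0,0],"angular":[0,0,0],"grip":0},{"slide":[0,0,0],"angular":[0,0,0],"grip":0}]'

```text
clock: 12.67
eef_pos: [0.5866, -0.0391, 0.0348]
tcp_rot: [-3.139, -0.001, -0.002]
wrist_force: [2.9, 6.6, 5.8]
grip_width: 0.57
grasp_force: 20.4
```

```bash
python3 - <<'E'
from h import *
np.set_printoptions(precision=4,suppress=True)
im=save("scene","s4"); s=sensors.observe(); print(s["eef_pos"],s["grip_width"],s["wrist_force"])
for r in nets.spot_in("scene","call_a"): print(r["score"],r["location"],onz("scene",r["location"],.02))
P=(.672,-.0465,-.075); c,sn=np.cos(P[2]),np.sin(P[2])
o=np.ascontiguousarray(cv2.resize(im[180:330,180:420,::-1],None,fx=3,fy=3,interpolation=cv2.INTER_CUBIC))
def ln(pts,col): cv2.polylines(o,[np.array([((proj("scene",p)-[180,180])+.5)*3 for p in pts]).astype(int)],False,col,1)
W=[(-.034,.069),(-.015,.05),(.04,.05),(.04,-.05),(-.015,-.05),(-.034,-.069)]
ln([(P[0]+c*a-sn*b,P[1]+sn*a+c*b,.022) for a,b in W],(0,0,255))
e=s["eef_pos"]; ln([(e[0]+.04*np.cos(t),e[1]+.04*np.sin(t),.035) for t in np.linspace(0,6.3,60)],(0,255,0))
cv2.imwrite("pics/s4c.png",o)
E
```

```text
[ 0.5865 -0.0393  0.0348] 0.5726293629344396 [1.284  5.6512 5.6343]
0.93 [301.5, 204.6] [0.4831 0.1697 0.02  ]
0.75 [338.8, 218.5] [0.602  0.1933 0.02  ]
0.7 [237.3, 217.6] [ 0.4181 -0.003   0.02  ]
0.64 [191.2, 217.6] [ 0.335  -0.0948  0.02  ]
```

View pics/s4c.png

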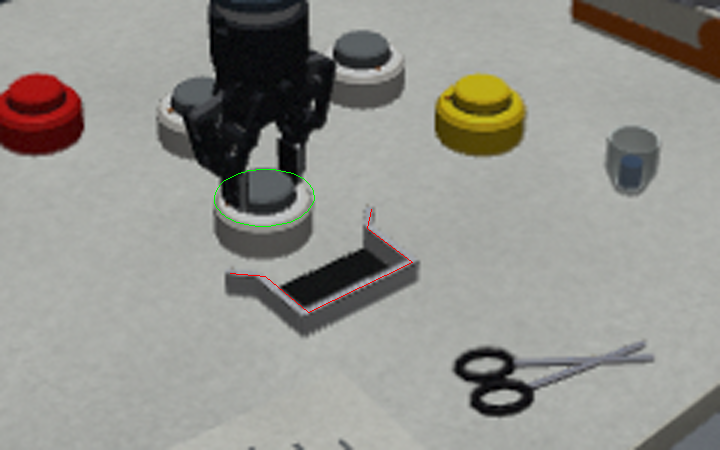

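The overlay (green: button rim at the TCP, red: bay rim) matches the picture. The button sits square in front of the mouth. Now pushing in.

play_rows --rows '[{"slide":[0.5,0.04,0],"angular":[0,0,0],"grip":0},{"slide":[0.65,0.05,0],"angular":[0,0,0],"grip":0},{"slide":[0.65,0.05,0],"angular":[0,0,0],"grip":0},{"slide":[0.65,0.05,0],"angular":[0,0,0],"grip":0},{"slide":[0.65,0.05,0],"angular":[0,0,0],"grip":0},{"slide":[0.5,0.04,0],"angular":[0,0,0],"grip":0},{"slide":[0.3,0.02,0],"angular":[0,0,0],"grip":0},{"slide":[0,0,0],"angular":[0,0,0],"grip":0}]'

```text
clock: 13.43
eef_pos: [0.6628, -0.0468, 0.0338]
tcp_rot: [-3.14, 0.0, 0.006]
wrist_force: [-1.9, 0.8, 6.2]
grip_width: 0.57
grasp_force: 20.4
```

play_rows --rows '[{"slide":[0.15,0.01,0],"angular":[0,0,0],"grip":0},{"slide":[0,0,0],"angular":[0,0,0],"grip":0}]'

```text
clock: 13.6
eef_pos: [0.6646, -0.0469, 0.0337]
tcp_rot: [-3.14, 0.0, 0.009]
wrist_force: [-6.1, 1.7, 5.9]
grip_width: 0.57
grasp_force: 20.4
```

play_rows --rows '[{"slide":[0.15,0.01,0],"angular":[0,0,0],"grip":0},{"slide":[0,0,0],"angular":[0,0,0],"grip":0}]'

```text
clock: 13.77
eef_pos: [0.6673, -0.0471, 0.0337]
tcp_rot: [-3.14, -0.0, 0.009]
wrist_force: [-6.1, 0.8, 6.0]
grip_width: 0.573
grasp_force: 20.4
```

play_rows --rows '[{"slide":[0.15,0.01,0],"angular":[0,0,0],"grip":0},{"slide":[0,0,0],"angular":[0,0,0],"grip":0}]'

```text
clock: 13.93
eef_pos: [0.6687, -0.0471, 0.0331]
tcp_rot: [-3.139, -0.0, 0.015]
wrist_force: [-8.7, 0.1, 7.0]
grip_width: 0.572
grasp_force: 20.4
```

play_rows --rows '[{"slide":[0.15,0.01,0],"angular":[0,0,0],"grip":0},{"slide":[0,0,0],"angular":[0,0,0],"grip":0}]'

```text
clock: 14.1
eef_pos: [0.6691, -0.0472, 0.0326]
tcp_rot: [-3.139, -0.001, 0.024]
wrist_force: [-15.5, -0.7, 8.9]
grip_width: 0.572
grasp_force: 21.9
```

play_rows --rows '[{"slide":[0.15,0.01,0],"angular":[0,0,0],"grip":0},{"slide":[0,0,0],"angular":[0,0,0],"grip":0}]'

```text
clock: 14.27
eef_pos: [0.6693, -0.0472, 0.0327]
tcp_rot: [-3.138, -0.001, 0.033]
wrist_force: [-23.7, -0.8, 16.3]
grip_width: 0.573
grasp_force: 25.2
```

play_rows --rows '[{"slide":[-0.15,0,0],"angular":[0,0,0],"grip":0},{"slide":[-0.1,0,0],"angular":[0,0,0],"grip":0},{"slide":[0,0,0],"angular":[0,0,0],"grip":0},{"slide":[0,0,0],"angular":[0,0,0],"grip":0.5},{"slide":[0,0,0],"angular":[0,0,0],"grip":0.8},{"slide":[0,0,0],"angular":[0,0,0],"grip":0.8},{"slide":[0,0,0],"angular":[0,0,0],"grip":0.8},{"slide":[0,0,0],"angular":[0,0,0],"grip":0.8}]'

```text
clock: 14.93
eef_pos: [0.674, -0.0486, 0.0343]
tcp_rot: [-3.141, 0.0, 0.0]
wrist_force: [0.7, 0.2, -0.2]
grip_width: 0.897
grasp_force: 0.0
```

play_rows --rows '[{"slide":[0,0,-0.5],"angular":[0,0,0],"grip":0.8},{"slide":[0,0,-1],"angular":[0,0,0],"grip":0.8},{"slide":[0,0,-1],"angular":[0,0,0],"grip":-1},{"slide":[-1,0,0],"angular":[0,0,0],"grip":-1},{"slide":[-1,0,0],"angular":[0,0,0],"grip":-1},{"slide":[-1,0,0],"angular":[0,0,0],"grip":-1},{"slide":[-0.5,0,0],"angular":[0,0,0],"grip":-1},{"slide":[0,0,0],"angular":[0,0,0],"grip":-1}]'

```text
clock: 15.6
eef_pos: [0.602, -0.0484, 0.0854]
tcp_rot: [-3.141, 0.001, 0.002]
wrist_force: [-0.1, 0.5, 0.0]
grip_width: 0.039
grasp_force: 0.0
```

```bash
python3 - <<'E'
from h import *
np.set_printoptions(precision=4,suppress=True)
im=save("scene","s5"); s=sensors.observe(); print(s["eef_pos"],s["tcp_rot"],s["grip_width"],s["wrist_force"])
o=cv2.resize(im[200:300,220:360,::-1],None,fx=5,fy=5,interpolation=cv2.INTER_CUBIC)
P=(.671,-.0465,-.075)
for z,rr,col in((.035,.04,(0,255,0)),(.048,.025,(255,0,0))):
    cv2.polylines(o,[np.array([((proj("scene",(P[0]+rr*np.cos(t),P[1]+rr*np.sin(t),z))-[220,200])+.5)*5 for t in np.linspace(0,6.3,60)]).astype(int)],False,col,1)
cv2.imwrite("pics/s5c.png",o)
E
```

```text
[ 0.6037 -0.0487  0.0855] [ 3.1415 -0.0008  0.0014] 0.005596510836732987 [-0.0348  0.0158  0.2558]
```

View pics/s5c.png

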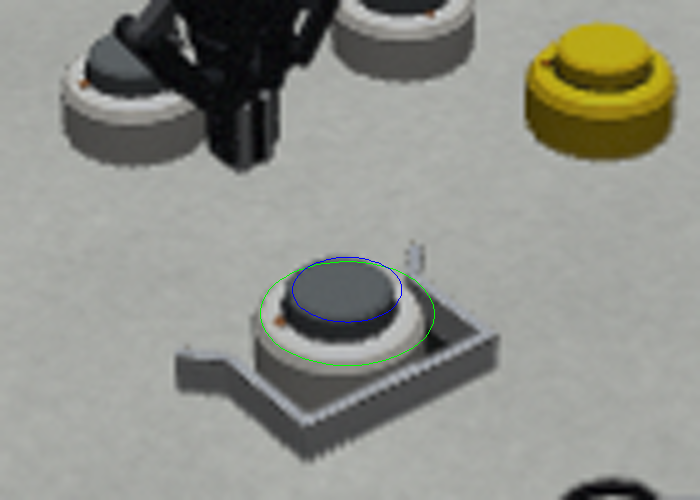

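The button is in the bay and looks flat, near the back wall. I'll go down behind it with shut fingers and push it firmly home, low on the body.

play_rows --rows '[{"slide":[-0.2,0,0.8],"angular":[0,0,0],"grip":-1},{"slide":[0,0,1],"angular":[0,0,0],"grip":-1},{"slide":[0,0,1],"angular":[0,0,0],"grip":-1},{"slide":[0,0,0.55],"angular":[0,0,0],"grip":-1},{"slide":[0,0,0],"angular":[0,0,0],"grip":-1},{"slide":[0.3,0,0],"angular":[0,0,0],"grip":-1},{"slide":[0.3,0,0],"angular":[0,0,0],"grip":-1},{"slide":[0,0,0],"angular":[0,0,0],"grip":-1}]'

```text
clock: 16.32
eef_pos: [0.615, -0.0492, 0.0191]
tcp_rot: [3.141, -0.0, 0.007]
wrist_force: [0.8, 0.8, 0.6]
grip_width: -0.001
grasp_force: 0.0
```

play_rows --rows '[{"slide":[0.2,0.01,0],"angular":[0,0,0],"grip":-1},{"slide":[0.15,0.01,0],"angular":[0,0,0],"grip":-1},{"slide":[0,0,0],"angular":[0,0,0],"grip":-1}]'

```text
clock: 16.57
eef_pos: [0.616, -0.0489, 0.0181]
tcp_rot: [-3.141, -0.001, 0.01]
wrist_force: [-9.8, -0.5, 7.8]
grip_width: 0.003
grasp_force: 5.4
```

play_rows --rows '[{"slide":[0.15,0.01,0],"angular":[0,0,0],"grip":-1},{"slide":[0.15,0.01,0],"angular":[0,0,0],"grip":-1},{"slide":[0,0,0],"angular":[0,0,0],"grip":-1}]'

```text
clock: 16.82
eef_pos: [0.6163, -0.0487, 0.0178]
tcp_rot: [-3.14, -0.002, 0.029]
wrist_force: [-26.5, -1.3, 21.0]
grip_width: -0.0
grasp_force: 13.5
```

Rigid at 26 N, so it's against the wall. Now retreating and checking.

play_rows --rows '[{"slide":[-0.6,0,0],"angular":[0,0,0],"grip":-1},{"slide":[-0.8,0,0],"angular":[0,0,0],"grip":-1},{"slide":[-0.5,0,-0.5],"angular":[0,0,0],"grip":-1},{"slide":[-0.5,0,-1],"angular":[0,0,0],"grip":-1},{"slide":[-0.5,0,-1],"angular":[0,0,0],"grip":-1},{"slide":[-0.5,0,-1],"angular":[0,0,0],"grip":-1},{"slide":[-0.5,0,-1],"angular":[0,0,0],"grip":-1},{"slide":[0,0,-1],"angular":[0,0,0],"grip":-1}]'

```text
clock: 17.48
eef_pos: [0.5454, -0.0492, 0.1291]
tcp_rot: [-3.142, 0.0, 0.001]
wrist_force: [0.3, 0.1, -1.1]
grip_width: 0.002
grasp_force: 0.0
```

play_rows --rows '[{"slide":[-0.8,0.8,-0.5],"angular":[0,0,0],"grip":-1},{"slide":[-0.8,0.8,-0.5],"angular":[0,0,0],"grip":-1},{"slide":[-0.8,0.8,-0.5],"angular":[0,0,0],"grip":-1},{"slide":[-0.8,0.8,0],"angular":[0,0,0],"grip":-1},{"slide":[-0.8,0.8,0],"angular":[0,0,0],"grip":-1},{"slide":[-0.8,0.8,0],"angular":[0,0,0],"grip":-1},{"slide":[0,0,0],"angular":[0,0,0],"grip":-1},{"slide":[0,0,0],"angular":[0,0,0],"grip":-1}]'

```text
clock: 18.15
eef_pos: [0.4509, -0.1462, 0.1584]
tcp_rot: [3.141, -0.004, 0.002]
wrist_force: [-0.4, 0.9, 0.1]
grip_width: -0.0
grasp_force: 0.0
```

```bash
python3 - <<'E'
from h import *
np.set_printoptions(precision=4,suppress=True)
t=save("top","t6"); im=save("scene","s6"); s=sensors.observe(); print(s["clock"],s["eef_pos"],s["wrist_force"])
for r in nets.spot_in("top","call_a"): print(r["score"],r["location"],onz("top",r["location"],.025))
a=cv2.resize(t[150:215,260:360],(700,455),interpolation=cv2.INTER_CUBIC)[:300] if 0 else cv2.resize(t[155:205,270:350],(480,300),interpolation=cv2.INTER_CUBIC)
b=cv2.resize(im[225:300,240:360],(480,300),interpolation=cv2.INTER_CUBIC)
cv2.imwrite("pics/f6.png",np.vstack([a,b])[:,:,::-1])
E
```

```text
18.25 [ 0.4516 -0.1454  0.1581] [-0.8086  0.1066  0.7009]
0.91 [225.1, 204.8] [0.6033 0.199  0.025 ]
0.83 [308.7, 186.7] [ 0.6596 -0.0442  0.025 ]
0.79 [234.8, 245.9] [0.4832 0.1681 0.025 ]
0.71 [288.3, 260.4] [0.4429 0.0149 0.025 ]
```

View pics/f6.png

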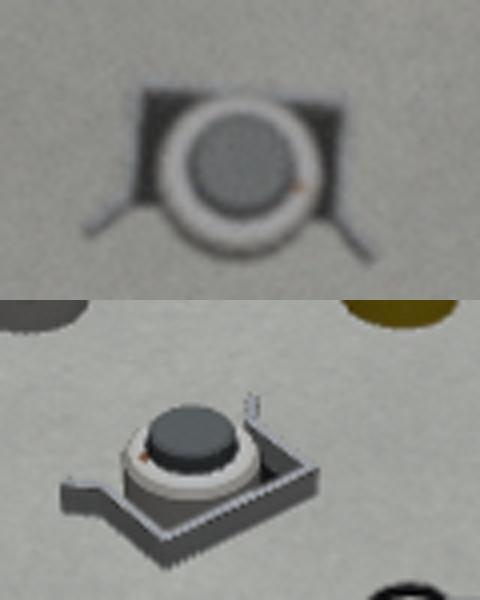

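The final crop shows the button in the bay, its rim touching the back wall near (240,98), flat and between the side walls. The other buttons have not moved.

```bash
python3 -c "
from plant import env; print(env.sign_off())"
```

```text
the job is handed in; nothing more can be done
None
```

I pressed all three buttons to the click in order (left, middle, right); the right one was the stiff one, and I slid it along the counter into the bay, firm against the back wall, and handed the job in at about 18 s.

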